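# Park the clamp crate and close its keeper

### The arm

A 7-joint arm with a two-finger parallel gripper is mounted at the origin on the work surface. World frame = base frame: x ahead of the robot, y to its left, z up, the work surface at z = 0. Lengths are in m, angles in rad, forces in N, time in s.
With the tool pointing down it reaches from about 0.425 to 0.925 m from the base axis. Payload 6.8 kg.
Tool frame: the origin (TCP) lies on the front face of the gripper's body, between the roots of the fingers; the fingertips stand 73 mm ahead of it and the grasp point (between the pads) lies 54 mm ahead of it (env.nose_length is the distance from the TCP to the fingertips, in m); z points along the fingers, y is the direction in which the jaws open and shut (so a half turn about z gives the same grasp; the last joint's range is limited). The gripper opens to 85 mm and grips with 20 to 120 N. Pads are 22 mm wide; open, the fingers measure 114 mm over their backs; the gripper's body (76 mm by 85 mm) begins 54 mm behind the grasp point. The pads swing forward as they close: fully open they stand 13 mm farther back than shut.
Start: joints at [-1.253, 0.477, 0.022, 1.555, -0.011, 1.109, -0.083], TCP at [0.279, 0.615, 0.304] pointing down, gripper open.
Joint ranges: [-2.96, 2.96], [-0.34, 2.1], [-1.41, 1.46], [0.24, 2.44], [-1.37, 4.51], [0.17, 1.92], [-2.96, 2.96]. Speed limits (rad/s): [2.39, 2.39, 3.14, 3.14, 3.14, 3.14, 3.14].

### API

Orientations are given as a unit quaternion [w, x, y, z].
In Python, from cell import env, kin, camera, calibration, job gives the robot as it stands. The module is installed in compiled form; this text tells all that it offers. Calls block until the motion is done:
- env.reach(position, orientation): joint-space move of the TCP to a pose.
- env.movel(position, velocity=0.15, rot=None, stop_force=None): straight line of the TCP; rot=None keeps the orientation; velocity is the mean speed in m/s. With stop_force (N) it stops when the force on the tool has changed by that much, and returns True; else False.
- env.goto_joints(angles): joint-space move.
- env.grip(opening, f_grip=None): finger opening in m; f_grip is the grip in N (None keeps the last); returns when the fingers have stopped.
- env.dwell(seconds).
- kin.inverse_kinematics(position, orientation): joint angles nearest the present ones, or None.
- env.get_state(): the state.
- camera(name): name is "scene" or "top" or "wrist"; returns (picture, depth): 384x512x3 uint8, blue, green, red; 384x512 float32, m along the optical axis (not along the pixel's ray), 0 where there is no reading.
- calibration(name): a dict with "fx", "fy", "cx", "cy" (pixels), "rvec" (rotation vector, rad) and "tvec" (3), from world to camera coordinates, as OpenCV has them. Camera axes: x right, y down, z forward; pixel columns grow to the right and rows downward; lengths in m; the calibration is good to about 2 mm. The wrist camera is an equidistant fisheye: a pixel r from the principal point sees the ray r / f radians off the axis. A picture is of the moment at which its call begins: read the wrist's pose just before it. calibration takes no time and is no camera call; for the wrist camera it gives the pose at the moment of the call.
A pose or a line that the arm cannot do raises env.PlanningError and nothing moves.
- job.job_done(): hands the job in, once; it reports no verdict.
The state is a dict: "time": time; "qpos": joint angles; "joint_velocities": joint speeds; "joint_torque": joint torques, N m; "tcp_pos": TCP position; "orientation": TCP orientation; "force": force on the tool from outside, world axes, zero at the start; "torque": the same for the moment, N m; "opening": finger opening in m.
Only numpy, scipy, OpenCV 4.12 (cv2) and the standard library are available. Lean on these libraries where they do the work, as an engineer would, in place of code of your own. Each camera call takes 0.05 s, during which the arm holds its last target. There are 200 camera calls.

### The job

Park the crate of clamps in its bay at the back of the bench: push it low on its foot block so that it slides and does not rock or tip, in between the two cleats, until it stands square and flush against the back batten; then push the swinging keeper bar round to its stop so that it lies across in front of the crate. Nothing needs gripping: use the fingers from outside, touch the crate only on the foot block, keep it on the bench top, and leave the other things on the bench where they lie.

Things in the scene. Friction and masses are not known exactly. Their poses are not given: they have to be found in the camera images.
- crate: loose tall top-heavy crate, about 1.6 kg (may differ by a third): solid plywood foot block 100 (x) x 150 (y) x 60 high, a recessed upper part on it. Origin: centre of the underside. x points to the far face, which ends against the back batten; push its -x face, towards the robot. It slides when pushed within 60 of the bench and may tip when pushed above about 70
- crate_upper: upper part of the crate, fixed on the foot block, not to be touched: slatted wooden box 80 (x) x 130 (y), 60 to 170 above the bench, with a round handle up to 202 and steel bar clamps up to 266. Origin: on the crate's axis, 60 above its underside. Lean the gripper, fingertips forward about 25 to 35 degrees from vertical, to keep its body clear of this part
- bay: parking bay, fixed to the bench: back batten 35 high, 250 long (y), its near face 50 in +x from the origin, and two cleats 30 high, 24 thick along x, inner faces 97 either side of the origin, from x = -30 to 50. Open to -x (the robot). Origin: on the bench top, where the parked crate's origin belongs; when parked, crate and bay agree in x, y and yaw
- bar (a joint): angle of the keeper bar about its upright pivot, rad: 0 = along the bay's -x (towards the robot), negative = splayed outwards to +y (open; starts at -1.1 to -0.5), pi/2 = along the bay's -y, across the front of the parked crate, at its stop. Grows counter-clockwise seen from above. Stays where it is left; needs about 1 N at 100 from the pivot
- bar_hinge (a point): the keeper bar's pivot, on a thin steel plate by the left (+y) cleat, at x = -72, y = 135 in the bay's frame, half-way up the bar (23 above the bench). The bar is plywood, 18 thick, 26 high (10 to 36 above the bench), and reaches 160 from the pivot; closed, it stands 13 clear of the parked crate's foot block
- bar_tip (a point): the free end of the keeper bar, 160 from its pivot, half-way up
- tape: bystander: roll of paper tape lying flat, 90 across, 25 high; origin under its centre
- sanding_block: bystander: cork sanding block 110 x 60 x 32 high; origin under its centre
- offcut: bystander: pale wood offcut 160 x 45 x 27 high; origin under its centre
- screwdriver: bystander: screwdriver 170 long lying along its x; origin on its underside
- glue: bystander: glue bottle 60 across, 150 high; origin under its centre
- mallet: bystander: hammer 280 long lying along its x; origin on its underside

How it is judged:
By the outcome, as a careful person would: the job done as asked, in the order asked, and still so for the second after the job is handed in, with the robot touching nothing.
It also fails if it takes over 64 s, if anything falls off the work surface, if the arm or the gripper's body presses on something with over 40 N, if the wrist force passes 120 N, or if a joint passes its speed limit or range.

## Working session

There is one attempt and no reset: what is moved stays moved. The work goes in short steps, each a Python script; the robot and the scene stay as the last script left them, time stands still between calls to the robot, and variables do not carry over. Pictures are saved under pics/ and viewed, about 8 in all and at most 12, crops included, and the job is handed in when it is done.

```bash
mkdir -p pics; cat > h.py <<'E'
import numpy as np, cv2
from cell import env, kin, camera, calibration, job
from scipy.spatial.transform import Rotation as R
def snap(n):
    c=calibration(n); p,d=camera(n); np.savez(f'pics/{n}_last.npz',p=p,d=d); return p,d,c
def world(c,u,v,d):
    "pixel + depth -> world"
    P=np.stack([(u-c['cx'])/c['fx']*d,(v-c['cy'])/c['fy']*d,d],-1)
    M=R.from_rotvec(np.ravel(c['rvec'])).as_matrix()
    return (P-np.ravel(c['tvec']))@M
def cloud(n):
    p,d,c=snap(n); v,u=np.mgrid[:384,:512]
    return p,d,world(c,u.astype(float),v.astype(float),d)
E
python3 - <<'E'
from h import *
ps=[]
for n in('top','scene'):
    p,d,W=cloud(n); np.savez(f'pics/{n}0.npz',p=p,d=d,W=W); ps.append(p)
    c=calibration(n); M=R.from_rotvec(np.ravel(c['rvec'])).as_matrix(); print(n,-M.T@np.ravel(c['tvec']),c['fx'],M[2])
    cv2.imwrite(f'pics/{n}0.png',cv2.resize(p,(800,600),interpolation=cv2.INTER_CUBIC))
print(env.get_state()['time'])
E
```

```text
top [0.44098393 0.03786416 1.25298706] 368.11196570383225 [ 0.13030041  0.00945117 -0.99142951]
scene [ 1.64922023 -0.19238262  0.81694256] 456.8068848225672 [-0.80854699  0.17494234 -0.56182466]
0.1
```

View pics/top0.png

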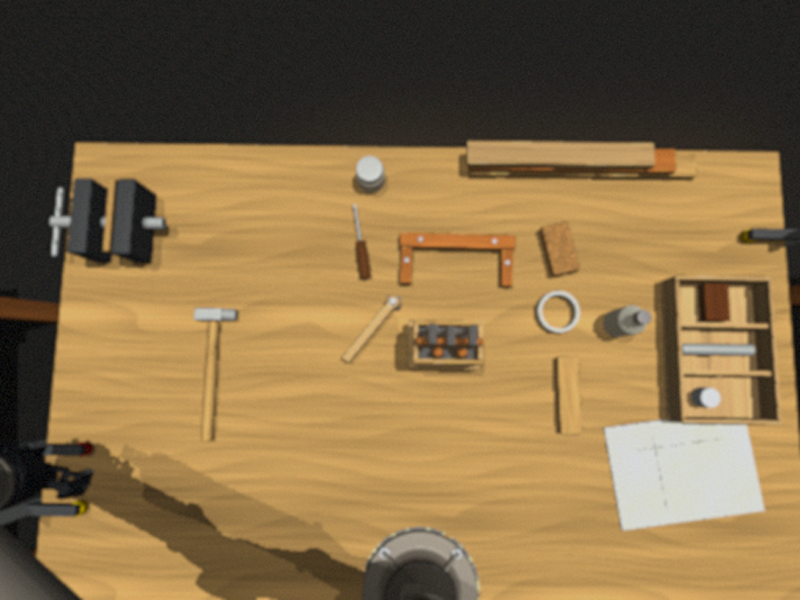

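View pics/scene0.png

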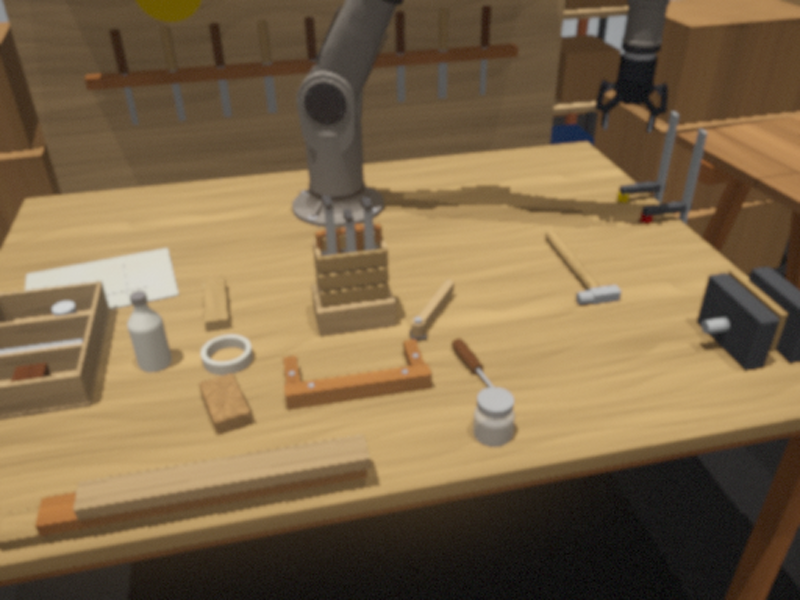

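The top view shows the bay batten at (458,241), the crate at (447,347), and the keeper bar from its pivot at (393,302) to its tip at (347,358). The screwdriver (362,240) and tape (558,312) are nearby. The scene view agrees. Next I'll localise these from the depth clouds.

```bash
python3 - <<'E'
from h import *
for n in('top','scene'):
    z=np.load(f'pics/{n}0.npz'); W=z['W']; d=z['d']; p=z['p'].astype(int)
    ok=d>0
    T=W[ok&(np.abs(W[...,2])<.01)&(W[...,0]>.3)&(W[...,0]<.8)&(abs(W[...,1])<.5)][:,2]; print(n,'table z',np.median(T),T.std())
    # orange: bay
    b,g,r=p[...,0],p[...,1],p[...,2]
    hsv=cv2.cvtColor(z['p'],cv2.COLOR_BGR2HSV)
    def rep(m,nm):
        P=W[m]; 
        if len(P)<5: print(nm,len(P)); return
        c,s,a=cv2.minAreaRect(P[:,:2].astype(np.float32)*1000)
        print(nm,len(P),'z',np.percentile(P[:,2],[5,50,95]).round(4),'rect',np.round(c,1),np.round(s,1),round(a,2))
    X,Y,Z=W[...,0],W[...,1],W[...,2]
    u,v=np.meshgrid(np.arange(512)*800/512,np.arange(384)*600/384)
    def box(x0,x1,y0,y1): return ok&(u>x0)&(u<x1)&(v>y0)&(v<y1)
    if n=='top':
        rep(box(390,525,225,292)&(Z>.018)&(Z<.045),'bay'); rep(box(390,525,225,255)&(Z>.022)&(Z<.045),'batten')
        rep(box(335,402,290,370)&(Z>.02)&(Z<.05),'bar')
        rep(box(400,495,310,380)&(Z>.155)&(Z<.18),'crate rim'); rep(box(400,495,310,380)&(Z>.05)&(Z<.068),'foot ledge')
        for nm,bx in dict(screwdriver=(345,375,200,282),tape=(530,585,285,338),sand=(535,585,215,280),offcut=(550,585,350,440),mallet=(190,240,300,445)).items(): rep(box(*bx)&(Z>.008),nm)
    else:
        rep(box(275,440,335,410)&(Z>.02)&(Z<.045),'bay'); rep(box(300,410,240,335)&(Z>.01)&(Z<.063),'foot'); rep(box(300,400,235,340)&(Z>.07)&(Z<.18),'upper')
        rep(box(408,458,280,342)&(Z>.02)&(Z<.05),'bar')
z=np.load('pics/top0.npz')['p'];s=np.load('pics/scene0.npz')['p']
a=cv2.resize(z[120:250,210:345],(540,520),interpolation=cv2.INTER_CUBIC)
cv2.imwrite('pics/crop_top.png',a)
E
```

```text
top table z 0.0014156208055197527 0.0025277727578745727
bay 1062 z [0.026  0.0344 0.0397] rect [683.6 -70.4] [251.1 110.7] 89.26
batten 772 z [0.0285 0.0355 0.0401] rect [716.1 -70.9] [ 48.6 250.7] 0.92
bar 309 z [0.0316 0.0371 0.0418] rect [531. 113.] [ 24.  171.3] 50.25
crate rim 397 z [0.1624 0.1694 0.1742] rect [497.6 -41.7] [ 79.8 129.6] 0.39
foot ledge 236 z [0.0568 0.0609 0.0645] rect [497.3 -41.2] [100.1 144.8] 0.83
screwdriver 225 z [0.014  0.0231 0.0288] rect [722.9 132.1] [167.7  39.1] 3.83
tape 266 z [0.0117 0.0249 0.0295] rect [ 572.7 -287.4] [88.2 90. ] 30.85
sand 630 z [0.0179 0.0328 0.0367] rect [ 710.6 -293.4] [110.8  62.3] 12.91
offcut 739 z [0.0182 0.028  0.0323] rect [ 396.2 -310.8] [159.7  58.3] 3.35
mallet 838 z [0.0145 0.0247 0.0297] rect [431.2 445. ] [302.7  96.4] 3.82
scene table z 0.0003916638807734957 0.001981083851721823
bay 1381 z [0.0226 0.0328 0.0371] rect [688.9 -69.8] [249.4 113.5] 88.87
foot 914 z [0.0135 0.0425 0.0612] rect [503.1 -41.7] [150.9 104.3] 89.66
upper 1758 z [0.0768 0.1319 0.1711] rect [502.4 -41.7] [131.1  85.5] 89.7
bar 320 z [0.0221 0.0347 0.0398] rect [556.  104.4] [ 89.2 195.9] 76.74
```

View pics/crop_top.png

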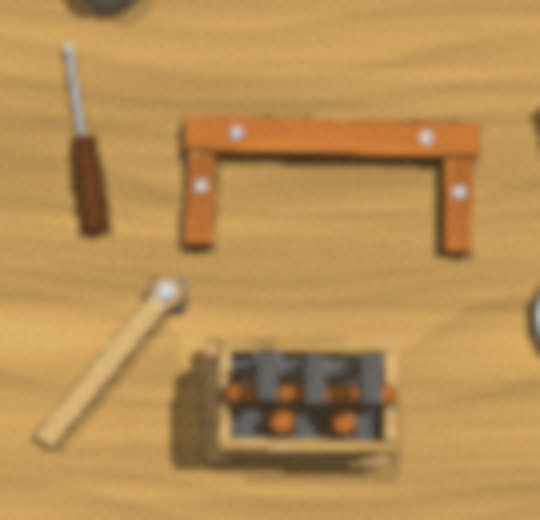

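```bash
python3 - <<'E'
from h import *
z=np.load('pics/scene0.npz'); W=z['W'];ok=z['d']>0
X,Y,Z=W[...,0],W[...,1],W[...,2]
u,v=np.meshgrid(np.arange(512)*800/512,np.arange(384)*600/384)
def box(x0,x1,y0,y1): return ok&(u>x0)&(u<x1)&(v>y0)&(v<y1)
def line(P,nm,q=None):
    x,y=P[:,0],P[:,1]; m=np.ones(len(x),bool)
    for _ in range(6):
        k=np.polyfit(y[m],x[m],1); r=x-np.polyval(k,y); m=abs(r)<2.5*max(r[m].std(),.0005)
    yc=np.median(y[m]); print(nm,m.sum(),'yaw deg',-np.degrees(np.arctan(k[0])).round(2),'x at yc',np.polyval(k,yc).round(4),yc.round(4),'sd',r[m].std().round(4),'y',np.percentile(y[m],[1,99]).round(4))
line(W[box(310,402,290,335)&(Z>.012)&(Z<.052)&(X>.53)],'foot far face')
line(W[box(310,402,235,335)&(Z>.075)&(Z<.165)&(X>.52)],'upper far face')
line(W[box(275,440,365,410)&(Z>.008)&(Z<.030)&(X>.70)],'batten far face')
m=box(275,440,335,410)&(Z>.031)&(Z<.04)&(X>.695); line(W[m],'batten top')
t=np.load('pics/top0.npz'); W=t['W'];ok=t['d']>0;X,Y,Z=W[...,0],W[...,1],W[...,2]
c=calibration('top'); M=R.from_rotvec(np.ravel(c['rvec'])).as_matrix(); C=-M.T@np.ravel(c['tvec'])
def onplane(u,v,h):
    rr=np.stack([(np.asarray(u)/1.-c['cx'])/c['fx'],(np.asarray(v)-c['cy'])/c['fy'],np.ones(len(u))],-1)@M
    return C+rr*((h-C[2])/rr[:,2])[:,None]
# hand-picked crop pixels (4x, offset 210,120)
def cp(l,h): l=np.array(l,float); return onplane(210+(l[:,0]+.5)/4-.5,120+(l[:,1]+.5)/4-.5,h).round(4)
print('batten near corners',cp([[216,152],[444,158]],.035),'ends',cp([[184,136],[478,142]],.035))
print('cleat inner',cp([[215,200],[443,205]],.030),'fronts',cp([[198,247],[455,252]],.030))
print('pivot',cp([[167,291]],.036),'tip',cp([[46,440]],.036))
hsv=cv2.cvtColor(t['p'],cv2.COLOR_BGR2HSV); 
s=env.get_state(); print(s['orientation'],R.from_quat(np.roll(s['orientation'],-1)).as_matrix().round(2).tolist(),env.nose_length)
w=calibration('wrist'); Mw=R.from_rotvec(np.ravel(w['rvec'])).as_matrix(); print('wrist cam',-Mw.T@np.ravel(w['tvec']),Mw[2],s['tcp_pos'])
th=np.radians(30)
for sg in(1,-1):
    zt=np.array([np.sin(th),0,-np.cos(th)]);yt=np.array([0,sg,0]);Rm=np.stack([np.cross(yt,zt),yt,zt],1)
    q=np.roll(R.from_matrix(Rm).as_quat(),1)
    for p in([.40,-.04,.1],[.56,-.07,.1]): print(sg,p,np.round(k,2) if (k:=kin.inverse_kinematics(p,q)) is not None else None)
E
```

```text
foot far face 527 yaw deg 0.08 x at yc 0.5492 -0.0423 sd 0.0021 y [-0.1152  0.0318]
upper far face 1119 yaw deg -0.09 x at yc 0.5385 -0.0428 sd 0.0023 y [-0.106   0.0213]
batten far face 593 yaw deg -0.63 x at yc 0.7406 -0.0721 sd 0.0017 y [-0.1927  0.051 ]
batten top 786 yaw deg -0.49 x at yc 0.7286 -0.0755 sd 0.0095 y [-0.1925  0.0512]
batten near corners [[ 0.7087  0.0252  0.035 ]
 [ 0.7064 -0.1668  0.035 ]] ends [[ 0.7221  0.0524  0.035 ]
 [ 0.7205 -0.1956  0.035 ]]
cleat inner [[ 0.6685  0.0254  0.03  ]
 [ 0.6671 -0.1666  0.03  ]] fronts [[ 0.6282  0.0392  0.03  ]
 [ 0.6272 -0.1764  0.03  ]]
pivot [[0.5898 0.0644 0.036 ]] tip [[0.4648 0.1617 0.036 ]]
[-1.20906030e-04  2.11290858e-01  9.77422901e-01 -7.94722595e-04] [[-0.91, 0.41, -0.0], [0.41, 0.91, -0.0], [-0.0, -0.0, -1.0]] 0.0726
wrist cam [0.20636514 0.64803714 0.37289786] [ 0.2837716  -0.1297922  -0.95006719] [0.27863244 0.61437244 0.30304295]
1 [0.4, -0.04, 0.1] None
1 [0.56, -0.07, 0.1] [ 0.66  0.63 -0.77  2.22  1.9   0.39 -0.14]
-1 [0.4, -0.04, 0.1] None
-1 [0.56, -0.07, 0.1] [ 0.33  0.53 -0.37  2.24  2.27  0.21  2.53]
```

```bash
cat >> h.py <<'E'
def quat(lean,yaw=0,sg=1):
    "fingertips forward by lean deg along heading yaw deg; jaws horizontal"
    t=np.radians(lean); zt=np.array([np.sin(t),0,-np.cos(t)]); yt=np.array([0,sg,0.])
    Rm=np.stack([np.cross(yt,zt),yt,zt],1)
    return np.roll((R.from_euler('z',yaw,degrees=True)*R.from_matrix(Rm)).as_quat(),1)
def tcp(tip,lean,yaw=0,L=.0726):
    t=np.radians(lean); y=np.radians(yaw)
    return np.array(tip)-L*np.array([np.sin(t)*np.cos(y),np.sin(t)*np.sin(y),-np.cos(t)])
E
python3 - <<'E'
from h import *
for sg in(1,-1):
  for lean in(15,20,25,28,30,32):
    for zt in (.02,.03):
      o=[]
      for xt in(.40,.42,.435,.45,.50,.55,.60):
        k=kin.inverse_kinematics(tcp([xt,-.04,zt],lean),quat(lean,0,sg)); o.append('-' if k is None else '%.2f/%.2f/%.2f'%(k[0],k[3],k[5]))
      print(sg,lean,zt,o)
E
```

```text
1 15 0.02 ['-', '-', '-', '0.29/2.39/0.19', '0.28/2.29/0.24', '0.05/2.19/0.20', '-0.05/2.08/0.25']
1 15 0.03 ['-', '-', '0.29/2.42/0.19', '0.29/2.39/0.20', '0.06/2.30/0.17', '-0.00/2.19/0.21', '-0.07/2.08/0.27']
1 20 0.02 ['-', '-', '-', '-', '0.26/2.35/0.18', '0.28/2.24/0.21', '0.28/2.13/0.25']
1 20 0.03 ['-', '-', '-', '-', '0.27/2.35/0.18', '0.28/2.24/0.22', '0.11/2.14/0.17']
1 25 0.02 ['-', '-', '-', '-', '0.60/2.39/0.41', '0.60/2.28/0.42', '0.43/2.18/0.31']
1 25 0.03 ['-', '-', '-', '-', '0.55/2.39/0.35', '0.43/2.29/0.29', '0.26/2.19/0.20']
1 28 0.02 ['-', '-', '-', '-', '-', '0.60/2.31/0.44', '0.59/2.20/0.44']
1 28 0.03 ['-', '-', '-', '-', '-', '0.60/2.31/0.42', '0.59/2.20/0.43']
1 30 0.02 ['-', '-', '-', '-', '-', '0.76/2.33/0.59', '0.59/2.23/0.46']
1 30 0.03 ['-', '-', '-', '-', '-', '0.76/2.33/0.57', '0.59/2.22/0.44']
1 32 0.02 ['-', '-', '-', '-', '-', '0.76/2.35/0.62', '0.75/2.24/0.62']
1 32 0.03 ['-', '-', '-', '-', '-', '0.76/2.35/0.59', '0.75/2.24/0.60']
-1 15 0.02 ['-', '-', '-', '0.29/2.39/0.19', '-0.39/2.33/0.20', '-0.19/2.21/0.19', '-0.29/2.10/0.27']
-1 15 0.03 ['-
[... 189 characters left out ...]
-1 20 0.03 ['-', '-', '-', '-', '-0.98/2.42/1.16', '-0.37/2.28/0.17', '-0.37/2.17/0.22']
-1 25 0.02 ['-', '-', '-', '-', '0.27/2.41/0.24', '0.26/2.30/0.21', '-0.41/2.23/0.23']
-1 25 0.03 ['-', '-', '-', '-', '0.10/2.42/0.17', '0.26/2.30/0.19', '-0.91/2.26/0.95']
-1 28 0.02 ['-', '-', '-', '-', '-', '0.27/2.33/0.26', '0.26/2.22/0.23']
-1 28 0.03 ['-', '-', '-', '-', '-', '0.27/2.33/0.24', '0.26/2.22/0.21']
-1 30 0.02 ['-', '-', '-', '-', '-', '0.27/2.36/0.31', '0.26/2.25/0.27']
-1 30 0.03 ['-', '-', '-', '-', '-', '0.27/2.35/0.29', '0.10/2.26/0.19']
-1 32 0.02 ['-', '-', '-', '-', '-', '0.44/2.37/0.42', '0.27/2.27/0.31']
-1 32 0.03 ['-', '-', '-', '-', '-', '0.44/2.37/0.39', '0.27/2.27/0.29']
```

```bash
cat >> h.py <<'E'
def pose(tip,a,b=0,sg=1,L=.0726,yaw=0):
    "fingertip centre -> TCP pose; a forward lean, b side lean (body to -y), deg"
    t=np.radians(a); zt=np.array([np.sin(t),0,-np.cos(t)]); yt=np.array([0,sg,0.])
    Ro=R.from_euler('z',yaw,degrees=True)*R.from_euler('x',b,degrees=True)*R.from_matrix(np.stack([np.cross(yt,zt),yt,zt],1))
    return np.array(tip)-L*Ro.as_matrix()[:,2], np.roll(Ro.as_quat(),1)
E
python3 - <<'E'
from h import *
for sg in(1,-1):
  for a in(20,24):
    for b in (15,20,25,30,-20,-25,-30,-35):
      o=[]
      for xt,yt,z in((.425,-.05,.035),(.435,-.05,.035),(.435,-.05,.1),(.435,-.03,.035),(.47,-.055,.035),(.50,-.06,.035)):
        k=kin.inverse_kinematics(*pose([xt,yt,z],a,b,sg)); o.append('-' if k is None else '%.2f/%.2f/%.2f'%(k[0],k[3],k[5]))
      print(sg,a,b,o)
E
```

```text
1 20 15 ['-', '-', '0.89/2.39/0.24', '-', '1.06/2.33/0.26', '0.99/2.27/0.25']
1 20 20 ['-', '1.28/2.38/0.34', '1.12/2.36/0.27', '-', '1.11/2.31/0.21', '1.08/2.25/0.25']
1 20 25 ['1.35/2.38/0.32', '1.34/2.36/0.33', '1.17/2.34/0.32', '1.29/2.38/0.31', '1.29/2.29/0.37', '0.95/2.24/0.21']
1 20 30 ['1.40/2.35/0.31', '1.38/2.33/0.32', '1.22/2.32/0.37', '1.34/2.36/0.30', '1.19/2.27/0.23', '1.16/2.21/0.26']
1 20 -20 ['-', '-', '-', '-', '-0.15/2.42/0.50', '-0.65/2.39/0.20']
1 20 -25 ['-', '-', '-', '-', '-0.39/2.43/0.51', '-0.82/2.39/0.20']
1 20 -30 ['-', '-', '-', '-', '-0.63/2.43/0.50', '-0.84/2.38/0.31']
1 20 -35 ['-', '-', '-', '-', '-0.89/2.43/0.43', '-0.85/2.37/0.41']
1 24 15 ['-', '-', '-', '-', '1.17/2.38/0.35', '1.00/2.32/0.19']
1 24 20 ['-', '-', '-', '-', '1.24/2.36/0.30', '1.22/2.29/0.36']
1 24 25 ['-', '-', '1.18/2.39/0.25', '-', '1.32/2.33/0.30', '1.28/2.27/0.34']
1 24 30 ['-', '1.42/2.38/0.27', '1.40/2.36/0.25', '-', '1.37/2.31/0.30', '1.33/2.25/0.33']
1 24 -20 ['-', '-', '-', '-', '-', '-0.30/2.42/0.43']
1 24 -25 ['-', '-', '-', '-', '-', '-0.70/2.43/0.32']
1 24 -30 ['-', '-'
[... 498 characters left out ...]

-1 20 -20 ['-', '-', '-', '-', '-', '-']
-1 20 -25 ['-', '-', '-', '-', '-', '-']
-1 20 -30 ['-', '-', '-', '-', '-', '-']
-1 20 -35 ['-', '-', '-', '-', '-', '-']
-1 24 15 ['-', '-', '-', '-', '1.17/2.38/0.35', '1.16/2.31/0.40']
-1 24 20 ['-', '-', '-', '-', '1.24/2.36/0.30', '1.22/2.29/0.36']
-1 24 25 ['-', '-', '0.51/2.43/0.49', '-', '1.32/2.33/0.30', '0.76/2.30/0.26']
-1 24 30 ['1.07/2.41/0.23', '1.04/2.40/0.24', '0.57/2.41/0.58', '-', '0.89/2.33/0.31', '0.84/2.27/0.32']
-1 24 -20 ['-', '-', '-', '-', '-', '-0.46/2.43/0.34']
-1 24 -25 ['-', '-', '-', '-', '-', '-0.68/2.43/0.33']
-1 24 -30 ['-', '-', '-', '-', '-', '-0.89/2.43/0.29']
-1 24 -35 ['-', '-', '-', '-', '-', '-0.96/2.42/0.33']
```

```bash
python3 - <<'E'
from h import *
a,b=21,27
for t in([.43,.25,.34],[.43,.1,.34],[.428,-.042,.34],[.428,-.042,.2],[.428,-.042,.03],[.52,-.07,.03]):
    k=kin.inverse_kinematics(*pose(t,a,b,1,.07)); print(t,None if k is None else k.round(2))
env.grip(.04)
env.reach(*pose([.43,.25,.34],a,b,1,.07)); print(env.get_state()['qpos'])
for t in([.428,-.042,.34],[.428,-.042,.2],[.428,-.042,.03],[.52,-.07,.03]):
    k=kin.inverse_kinematics(*pose(t,a,b,1,.07)); print(t,None if k is None else k.round(2))
print(env.get_state()['time'])
E
```

```text
[0.43, 0.25, 0.34] [-1.08 -0.25  0.46  2.23 -0.07  0.57  0.93]
[0.43, 0.1, 0.34] [-0.57 -0.28  0.39  2.26 -0.4   0.72  1.57]
[0.428, -0.042, 0.34] [-0.54 -0.28  0.76  2.2  -0.42  0.9   1.92]
[0.428, -0.042, 0.2] [ 1.1   0.15 -0.79  2.3  -0.77  0.65  2.42]
[0.428, -0.042, 0.03] [ 1.35  0.91 -1.23  2.38  1.15  0.31  0.78]
[0.52, -0.07, 0.03] [ 1.26  0.97 -1.2   2.18  0.94  0.4   1.01]
[-1.08002077 -0.25128805  0.45656199  2.23267595 -0.06819767  0.56527739
  0.92635958]
[0.428, -0.042, 0.34] [-0.54 -0.28  0.76  2.2  -0.42  0.9   1.92]
[0.428, -0.042, 0.2] [ 0.52  0.09 -0.18  2.33 -0.9   0.7   2.52]
[0.428, -0.042, 0.03] [ 1.35  0.91 -1.23  2.38  1.15  0.31  0.78]
[0.52, -0.07, 0.03] [ 0.81  0.63 -0.57  2.2  -0.92  0.29  2.72]
2.1333
```

```bash
python3 - <<'E'
from h import *
a,b=21,27
env.reach(*pose([.428,-.042,.34],a,b,1,.07)); s=env.get_state(); print(s['qpos'].round(2) if hasattr(s['qpos'],'round') else s['qpos'],s['time'])
for z in(.03,.05,.1,.15,.2,.25):
    try:
        p,q=pose([.428,-.042,z],a,b,1,.07); env.movel(p,.15,rot=q); print('ok',z); break
    except env.PlanningError as e: print(z,e)
s=env.get_state(); print(np.round(s['qpos'],2),s['time'],s['force'])
for t in([.428,-.042,.03],[.47,-.053,.03],[.52,-.07,.03]):
    k=kin.inverse_kinematics(*pose(t,a,b,1,.07)); print(t,None if k is None else k.round(2))
E
```

```text
[-0.55 -0.28  0.75  2.2  -0.42  0.9   1.92] 3.2583
0.03 the arm cannot follow that straight line within its joint ranges
ok 0.05
[ 0.94  0.53 -0.68  2.4  -1.14  0.25  2.94] 9.5333 [ 0.52645473 -0.69455708 -0.01791631]
[0.428, -0.042, 0.03] [ 1.35  0.91 -1.23  2.38  1.15  0.31  0.78]
[0.47, -0.053, 0.03] [ 0.86  0.6  -0.62  2.31 -1.1   0.25  2.92]
[0.52, -0.07, 0.03] [ 0.75  0.61 -0.5   2.2  -1.02  0.32  2.81]
```

```bash
python3 - <<'E'
from h import *
q0=np.array(env.get_state()['qpos'])
for a in(19,21):
  for b in(21,24,27,30):
    for yaw in(0,-5):
      for t in([.434,-.042,.03],[.434,-.042,.036]):
        k=kin.inverse_kinematics(*pose(t,a,b,1,.07,yaw))
        if k is not None and abs(k-q0).max()<1: print(a,b,yaw,t,k.round(2))
p,d,c=snap('wrist'); cv2.imwrite('pics/w1.png',p)
E
```

```text
19 21 0 [0.434, -0.042, 0.036] [ 0.77  0.5  -0.59  2.4  -1.12  0.18  2.87]
19 24 0 [0.434, -0.042, 0.03] [ 0.83  0.54 -0.62  2.39 -1.12  0.2   2.91]
19 24 0 [0.434, -0.042, 0.036] [ 0.82  0.52 -0.6   2.39 -1.1   0.22  2.88]
19 27 0 [0.434, -0.042, 0.03] [ 0.87  0.57 -0.62  2.37 -1.1   0.25  2.91]
19 27 0 [0.434, -0.042, 0.036] [ 0.86  0.55 -0.61  2.37 -1.09  0.27  2.89]
19 27 -5 [0.434, -0.042, 0.036] [ 0.93  0.56 -0.7   2.4  -1.21  0.18  2.94]
19 30 0 [0.434, -0.042, 0.03] [ 0.9   0.6  -0.62  2.36 -1.09  0.3   2.93]
19 30 0 [0.434, -0.042, 0.036] [ 0.9   0.58 -0.61  2.36 -1.08  0.32  2.91]
19 30 -5 [0.434, -0.042, 0.03] [ 0.99  0.62 -0.73  2.39 -1.18  0.2   2.95]
19 30 -5 [0.434, -0.042, 0.036] [ 0.97  0.59 -0.7   2.39 -1.19  0.23  2.94]
21 27 0 [0.434, -0.042, 0.03] [ 0.99  0.61 -0.75  2.39 -1.1   0.17  2.94]
21 27 0 [0.434, -0.042, 0.036] [ 0.97  0.59 -0.73  2.39 -1.12  0.2   2.94]
21 30 0 [0.434, -0.042, 0.03] [ 1.02  0.64 -0.74  2.37 -1.08  0.22  2.94]
21 30 0 [0.434, -0.042, 0.036] [ 1.    0.61 -0.72  2.37 -1.09  0.25  2.94]
```

View pics/w1.png

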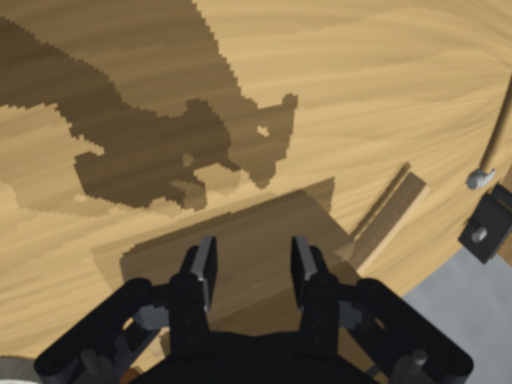

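```bash
python3 - <<'E'
from h import *
def go(t,a,b,v,**k):
    p,q=pose(t,a,b,1,.069); r=env.movel(p,v,rot=q,**k); s=env.get_state(); print(t,r,'t',round(s['time'],2),np.round(s['force'],1),np.round(s['qpos'],2)); return r
go([.432,-.042,.032],20,28,.05,stop_force=8)
r=go([.442,-.042,.032],20,28,.04,stop_force=15)
r=go([.48,-.0525,.032],21,26,.05,stop_force=25)
if not r:
    p,d,W=cloud('scene'); p2,d2,W2=cloud('top'); np.savez('pics/m1.npz',p=p,W=W,d=d,p2=p2,W2=W2,d2=d2)
    cv2.imwrite('pics/m1.png',np.hstack([cv2.resize(p[110:290,130:330],(400,360)),cv2.resize(p2[120:270,180:360],(400,360))]))
E
```

```text
[0.432, -0.042, 0.032] False t 10.12 [-0.  -0.2  0.4] [ 0.94  0.59 -0.68  2.38 -1.11  0.23  2.94]
[0.442, -0.042, 0.032] False t 10.53 [-1.5  0.1 -0.2] [ 0.91  0.59 -0.66  2.36 -1.1   0.24  2.92]
[0.48, -0.0525, 0.032] False t 11.43 [-5.6  3.4  1.7] [ 0.83  0.59 -0.61  2.3  -1.08  0.24  2.88]
```

View pics/m1.png

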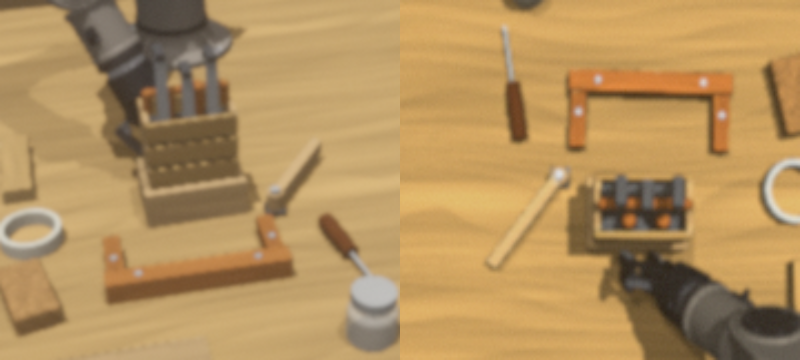

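The push works: the crate, at (640,215) in the right half, is moving with the fingers behind its foot. Next is a measuring helper, then I'll continue the diagonal push.

```bash
cat >> h.py <<'E'
def crate(W,d,x0):
    "crate pose (x,y,yaw deg) from the far face of the foot in the scene cloud, near expected origin x0"
    X,Y,Z=W[...,0],W[...,1],W[...,2]
    m=(d>0)&(Z>.04)&(Z<.056)&(abs(X-x0-.05)<.02)&(Y>-.17)&(Y<.045); P=W[m]
    U=W[(d>0)&(Z>.075)&(Z<.165)&(abs(X-x0-.04)<.02)&(Y>-.17)&(Y<.045)]
    out=[]
    for P,h in((P,.05),(U,.04)):
        x,y=P[:,0],P[:,1]; g=np.ones(len(x),bool)
        for _ in range(6):
            k=np.polyfit(y[g],x[g],1); r=x-np.polyval(k,y); g=abs(r)<2.5*max(r[g].std(),.0005)
        yc=np.percentile(y[g],[1,99]).mean(); out.append((round(np.polyval(k,yc)-h,4),round(yc,4),round(-np.degrees(np.arctan(k[0])),2),g.sum()))
    return out
def go(t,a,b,v,L=.069,yaw=0,**k):
    p,q=pose(t,a,b,1,L,yaw); r=env.movel(p,v,rot=q,**k); s=env.get_state(); print(np.round(t,3),r,'t',round(s['time'],2),np.round(s['force'],1),np.round(s['qpos'],2)); return r
E
python3 - <<'E'
from h import *
z=np.load('pics/m1.npz'); print(crate(z['W'],z['d'],.535))
z=np.load('pics/scene0.npz'); print(crate(z['W'],z['d'],.499))
r=go([.527,-.0675,.032],22,24,.05,stop_force=25)
p,d,W=cloud('scene'); print(crate(W,d,.582))
for t,a,b in(([.51,-.068,.03],26,0),([.51,-.068,.2],26,0),([.527,-.07,.03],26,0),([.6,-.07,.03],26,0),([.6,-.07,.03],22,20)):
    k=kin.inverse_kinematics(*pose(t,a,b,1,.062)); print(t,a,b,None if k is None else k.round(2))
E
```

```text
[(np.float64(0.5382), np.float64(-0.0486), np.float64(0.54), np.int64(218)), (np.float64(0.5377), np.float64(-0.0489), np.float64(0.8), np.int64(1164))]
[(np.float64(0.4994), np.float64(-0.0422), np.float64(-0.1), np.int64(221)), (np.float64(0.4985), np.float64(-0.0424), np.float64(-0.09), np.int64(1119))]
[ 0.527 -0.068  0.032] False t 12.63 [-6.5  3.2  3.3] [ 0.73  0.6  -0.52  2.22 -1.04  0.25  2.81]
[(np.float64(0.5846), np.float64(-0.0618), np.float64(0.94), np.int64(236)), (np.float64(0.5844), np.float64(-0.0621), np.float64(0.86), np.int64(1204))]
[0.51, -0.068, 0.03] 26 0 [ 0.98  0.83 -1.18  2.34  1.8   0.7   0.06]
[0.51, -0.068, 0.2] 26 0 [ 0.2   0.1  -0.2   2.28  0.04  0.31  1.54]
[0.527, -0.07, 0.03] 26 0 [ 0.98  0.85 -1.19  2.31  1.78  0.71  0.1 ]
[0.6, -0.07, 0.03] 26 0 [ 0.65  0.68 -0.78  2.16  1.66  0.41  0.11]
[0.6, -0.07, 0.03] 22 20 [ 0.49  0.62 -0.34  2.08 -0.96  0.26  2.65]
```

```bash
python3 - <<'E'
from h import *
r=go([.585,-.078,.030],23,20,.06,yaw=-1.6,stop_force=20)
p,d,W=cloud('scene'); print(crate(W,d,.643))
if not r:
    r=go([.611,-.0795,.030],23,19,.03,yaw=-1.6,stop_force=18)
    env.dwell(.1); p,d,W=cloud('scene'); print(crate(W,d,.657))
p2,d2,W2=cloud('top'); np.savez('pics/m2.npz',p=p,W=W,d=d,p2=p2)
cv2.imwrite('pics/m2.png',np.hstack([cv2.resize(p[150:280,150:310],(400,325),interpolation=2),cv2.resize(p2[120:250,200:360],(400,325),interpolation=2)]))
E
```

```text
[ 0.585 -0.078  0.03 ] False t 13.78 [-5.1  2.5  2.1] [ 0.57  0.61 -0.4   2.13 -1.02  0.22  2.72]
[(np.float64(0.6432), np.float64(-0.0747), np.float64(-0.98), np.int64(252)), (np.float64(0.6427), np.float64(-0.0742), np.float64(-0.99), np.int64(1267))]
[ 0.611 -0.08   0.03 ] True t 14.48 [-1.1 -0.7  0.9] [ 0.51  0.61 -0.35  2.1  -0.99  0.24  2.68]
[(np.float64(0.6604), np.float64(-0.0763), np.float64(-0.81), np.int64(260)), (np.float64(0.6603), np.float64(-0.076), np.float64(-0.77), np.int64(1311))]
```

View pics/m2.png

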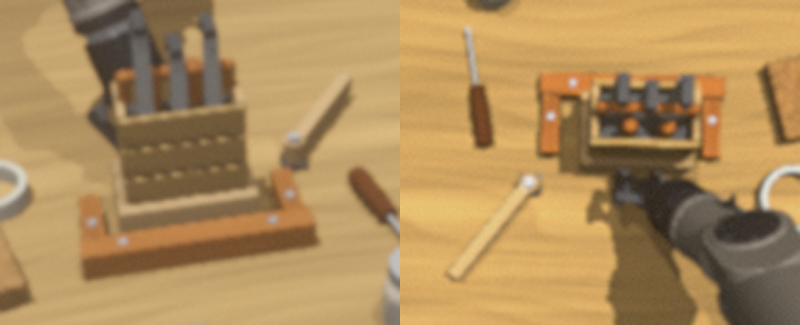

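```bash
python3 - <<'E'
from h import *
s=env.get_state(); p=np.array(s['tcp_pos']); print(s['force'])
r=env.movel(p+[.012,0,0],.03,stop_force=20); s=env.get_state(); print(r,np.array(s['tcp_pos'])-p)
q=s['orientation']; p=np.array(s['tcp_pos'])
env.movel(p+[-.05,0,0],.15); env.movel(p+[-.06,0,.2],.2)
env.grip(0)
p_,d,W=cloud('scene'); print('crate',crate(W,d,.659))
for t in([.514,.168,.2],[.514,.168,.02],[.468,.088,.02],[.5,-.0,.02],[.565,-.045,.02]):
    k=kin.inverse_kinematics(*pose(t,12,0,1)); print(t,None if k is None else k.round(2))
env.reach(*pose([.514,.168,.2],12)); s=env.get_state(); print(s['time'],np.round(s['qpos'],2),s['force'])
for t in([.514,.168,.02],[.468,.088,.02],[.5,-.0,.02],[.565,-.045,.02]):
    k=kin.inverse_kinematics(*pose(t,12,0,1)); print(t,None if k is None else k.round(2))
try: go([.514,.168,.02],12,0,.15,L=.0726,stop_force=10)
except env.PlanningError as e: print(e)
p_,d,c=snap('top'); cv2.imwrite('pics/b1.png',cv2.resize(p_[120:250,200:360],(640,520),interpolation=2))
E
```

```text
[-0.45431397 -0.16396195  0.1946594 ]
True [ 0.00034447  0.00053895 -0.00136208]
crate [(np.float64(0.6604), np.float64(-0.0755), np.float64(-1.1), np.int64(261)), (np.float64(0.6603), np.float64(-0.076), np.float64(-0.85), np.int64(1320))]
[0.514, 0.168, 0.2] [-0.29  0.21 -0.22  2.04  0.22  0.72  0.91]
[0.514, 0.168, 0.02] [-0.95  0.58  0.58  2.2  -0.73  0.32  1.77]
[0.468, 0.088, 0.02] [-0.67  0.47  0.37  2.34 -0.5   0.18  1.69]
[0.5, -0.0, 0.02] [-0.31  0.47  0.2   2.29 -0.32  0.2   1.73]
[0.565, -0.045, 0.02] [-0.17  0.53  0.17  2.13 -0.28  0.28  1.8 ]
18.3 [-0.29  0.21 -0.22  2.05  0.22  0.72  0.91] [ 0.38784015 -0.21287294 -0.05566537]
[0.514, 0.168, 0.02] [-0.42  0.5  -0.08  2.17  0.46  0.32  0.65]
[0.468, 0.088, 0.02] [-0.34  0.44 -0.04  2.32  0.45  0.21  0.76]
[0.5, -0.0, 0.02] [-0.07  0.46 -0.09  2.27  0.32  0.22  1.12]
[0.565, -0.045, 0.02] [ 0.06  0.53 -0.12  2.12  0.23  0.3   1.33]
[0.514 0.168 0.02 ] False t 19.65 [-0.3 -0.9 -0.2] [-0.43  0.5  -0.08  2.17  0.45  0.31  0.66]
```

View pics/b1.png

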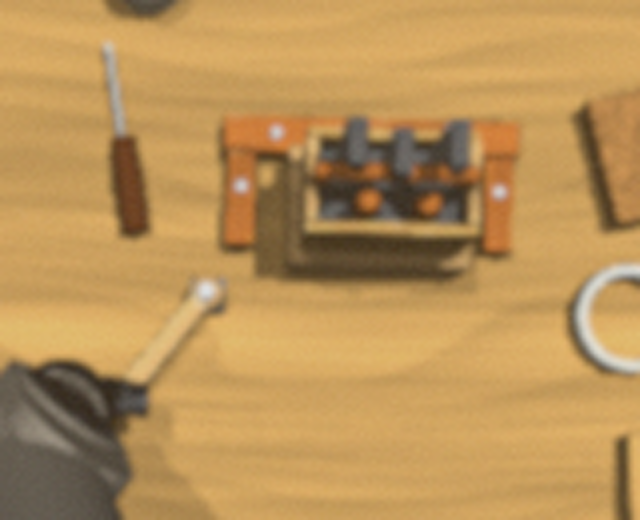

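The crate is seated. It sits about 5 mm off centre in y, well inside the 22 mm clearance on each side, and nearly square. The fingertips are on the outer side of the bar, so I'll sweep it round.

```bash
python3 - <<'E'
from h import *
piv=np.array([.588,.0646]); yb=np.radians(-.6); r_,off=.115,.023
def P(f):
    f=f+yb; return piv+r_*np.array([-np.cos(f),-np.sin(f)])-off*np.array([np.sin(f),-np.cos(f)])
fs=np.linspace(-.62,1.47,10)
stop=False
for f in fs:
    a=12+8*max(0,(f-.3)/1.2)
    stop=go([*P(f),.021],a,0,.12,L=.0726,stop_force=15)
    if stop: break
p,d,W=cloud('top'); p2,d2,W2=cloud('scene'); np.savez('pics/b2.npz',p=p,d=d,W=W,p2=p2,d2=d2,W2=W2)
print('crate',crate(W2,d2,.659))
cv2.imwrite('pics/b2.png',np.hstack([cv2.resize(p2[150:280,150:310],(400,325),interpolation=2),cv2.resize(p[120:250,200:360],(400,325),interpolation=2)]))
E
```

```text
[0.509 0.151 0.021] False t 20.0 [0.3 0.5 0. ] [-0.4   0.49 -0.08  2.2   0.46  0.3   0.68]
[0.491 0.13  0.021] False t 20.38 [ 0.2 -0.5  0.3] [-0.38  0.47 -0.07  2.25  0.47  0.27  0.69]
[0.478 0.106 0.021] False t 20.75 [-0.6  1.1  0. ] [-0.34  0.45 -0.07  2.29  0.48  0.24  0.71]
[0.472 0.08  0.021] False t 21.12 [-0.8 -0.3  0.4] [-0.28  0.44 -0.08  2.31  0.5   0.22  0.75]
[0.471 0.053 0.021] False t 21.5 [-0.4  1.1 -0.3] [-0.2   0.43 -0.1   2.32  0.5   0.21  0.8 ]
[0.477 0.026 0.021] False t 21.88 [-0.3  0.7  0.3] [-0.13  0.43 -0.11  2.34  0.6   0.17  0.76]
[0.489 0.002 0.021] False t 22.24 [-0.4  0.2 -0.1] [ 0.01  0.44 -0.2   2.33  0.83  0.17  0.61]
[ 0.506 -0.019  0.021] False t 22.61 [ 0.1 -0.4 -0.6] [ 0.11  0.46 -0.26  2.3   0.98  0.17  0.52]
[ 0.528 -0.036  0.021] False t 22.98 [-0.7  0.4 -0.8] [ 0.18  0.48 -0.29  2.27  1.08  0.17  0.47]
[ 0.552 -0.047  0.021] False t 23.34 [-0.3  1.2 -0.6] [ 0.23  0.51 -0.31  2.23  1.15  0.17  0.43]
crate [(np.float64(0.6607), np.float64(-0.0768), np.float64(-0.85), np.int64(256)), (np.float64(0.6603), np.float64(-0.076), np.float64(-0.64), np.int64(1312))]
```

View pics/b2.png

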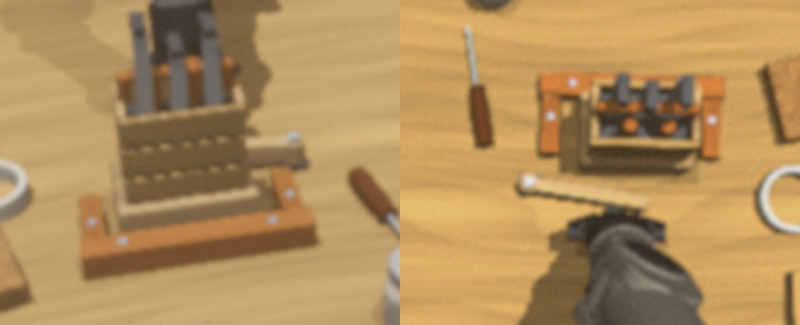

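The bar (right half, (525,183) to (645,203)) is about 10° short of its stop. I'll push it on to the stop, back off and check.

```bash
python3 - <<'E'
from h import *
r=go([.595,-.050,.021],20,0,.04,L=.0726,stop_force=8)
s=env.get_state(); p=np.array(s['tcp_pos']); print('tip x',p[0]+.0726*np.sin(np.radians(20)))
env.movel(p+[-.05,0,0],.12); env.movel(p+[-.06,0,.22],.2)
env.reach(*pose([.46,.25,.30],12)); print(env.get_state()['time'])
p,d,W=cloud('top'); p2,d2,W2=cloud('scene'); np.savez('pics/f.npz',p=p,d=d,W=W,p2=p2,d2=d2,W2=W2)
print('crate',crate(W2,d2,.659))
X,Y,Z=W[...,0],W[...,1],W[...,2]
m=(d>0)&(Z>.025)&(Z<.048)&(X>.54)&(X<.605)&(Y>-.12)&(Y<.085); c_=cv2.minAreaRect(W[m][:,:2].astype(np.float32)*1000); print('bar',m.sum(),c_)
k=np.polyfit(Y[m],X[m],1); print('bar line angle vs -y deg',np.degrees(np.arctan(k[0])),'x at ends',np.polyval(k,[.065,-.095]))
cv2.imwrite('pics/f.png',np.hstack([cv2.resize(p2[150:280,150:310],(400,325),interpolation=2),cv2.resize(p[120:250,200:360],(400,325),interpolation=2)]))
E
```

```text
[ 0.595 -0.05   0.021] True t 24.05 [ 0.3  0.3 -0.9] [ 0.27  0.54 -0.36  2.19  1.1   0.21  0.5 ]
tip x 0.571123090145969
28.1667
crate [(np.float64(0.6605), np.float64(-0.076), np.float64(-0.81), np.int64(257)), (np.float64(0.6603), np.float64(-0.0761), np.float64(-0.81), np.int64(1324))]
bar 301 ((588.8057250976562, -6.06024169921875), (26.008108139038086, 170.2340087890625), 0.7468780875205994)
bar line angle vs -y deg 0.6499279989746574 x at ends [0.58713795 0.58532293]
```

View pics/f.png

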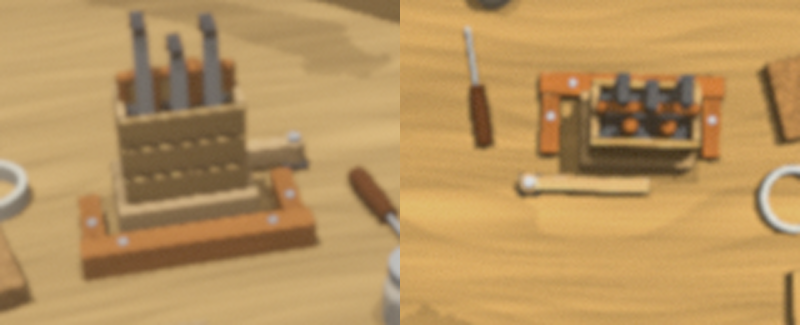

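The bar lies parallel to the batten across the crate's front, at its stop. The screwdriver and tape are where they were, and the robot is clear, so I'm handing in.

```bash
python3 -c "
from h import *
job.job_done(); print(env.get_state()['time'])"
```

```text
the job is handed in; nothing more can be done
the job is handed in; nothing more can be done
```

The crate is parked against the back batten and the keeper bar is closed across its front. I handed the job in at about 28 s of the 64 s; it reports no verdict.

- **Crate push:** I pushed low on the foot block with the gripper leaned forward and to the side, because the arm could not reach the start with a plain 25–35° forward lean. The actual forward lean was 20–23°. The crate slid between the cleats without visible rocking, and a second press met the batten at once (20 N).
- **Keeper bar:** I swept it round with closed fingers until it met its stop, then backed the robot clear.

**Last checks:**
- **Yaw:** the crate reads about -0.8° and the batten about -0.6°.
- **Depth (x):** the crate reads 0.660 m against my bay estimate of about 0.658 m. That is within the calibration error, so flushness rests on the force stop.
- **Sideways (y):** the crate is not centred. It stands about 5 mm towards -y (-0.076 m against -0.071 m), inside the 22 mm clearance each side. I left it there rather than risk disturbing it.
- **Bar:** its angle matches the batten's to about 0.1°.
- **Other things on the bench:** the screwdriver and tape look unmoved in the last picture. I kept clear of the rest but did not re-measure them.

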